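Fetch the spare vice jaw plate from its covered case and hold it up over the dish

TASK

Swing the hinged cover of the flat grey spares case up until it stands open on its own, about upright or further, and let go of it. Then draw the tall drilled jaw plate straight up out of its slot, leaving the two low strips in theirs, and present it: the program finishes while still holding it in the gripper, on edge, long side level and holes facing sideways, steady and centred about 10 to 20 cm above the round parts dish. Leave the cover open and do not disturb the dish or the other things on the bench.

Things in the scene. Friction and masses are not known exactly. Their poses are not given: they have to be found in the camera images.
- case: fixed flat grey case 190x190x60 high. Origin: underside centre; x to the hinge side, z up. Inner floor at z 14. 3 slots along x, middles at x -25, y -52, 0, 52. Guide ribs (to z 48, 12 gap) hold only the outer 14 of a plate at each end: beside its middle 82 is open finger room. Which plate is in which slot varies. Plates' origins lie 4 to the +y side of the slot middle. All mm
- cover (a joint): hinge of the case's flat cover, rad: 0 shut, grows as the front edge swings up and back, 1.57 upright, stop at 1.9. May start slightly ajar. Stiff hinge (friction about 0.55 N m; the cover weighs 0.35 kg): the cover stays where it is left
- cover_hinge (a point): point on the hinge axis, at the middle of the case's rear top edge (60 mm above the bench); the axis runs along the case's y
- cover_handle (a point): centre of the bridge handle's bar on the cover: bar 56 mm long along the case's x, 10 mm wide (y) and 10 mm deep, 23 mm clear under it; 32 mm above the hinge plane, 155 mm from the hinge axis, 37 mm behind the cover's front edge. Pinched across its 10 mm width it pivots between the fingers as the cover turns
- jaw_plate: the spare vice jaw plate: flat steel bar 110x40x8 mm, two drilled holes, 0.2 to 0.4 kg, on its long edge in a slot under the cover, top edge 54 mm above the bench. Origin: centre of one broad face; own x (40 mm) points up, y (110 mm) lies along the case's -x, z (hole axis, 8 mm) along the case's -y: its middle is 4 mm along own z from the origin
- strip_1: low packing strip, 110 x 8 x 22 mm high, on edge in another slot, under the cover; origin: at the height of its underside, mid-length, on its +y broad face; long axis x
- strip_2: second low packing strip, the same as the first, in the remaining slot
- parts_dish: round shallow steel dish with washers and nuts, 140 mm across, 32 mm high, loose on the bench; origin: centre of its underside
- mug: cream enamel mug, 81 mm high, bystander; origin: centre of its underside
- paste_tin: round tin 72 mm across, 49 mm high, bystander; origin: centre of its underside
- tape_measure: tape measure, 32 x 82 x 66 mm high, bystander; origin: centre of its underside

How it is judged:
By the outcome, as a careful person would: the job done as asked, in the order asked, and still so for the second after the job is handed in, while the arm keeps its last pose, push and grip.
It also fails if it takes over 58 s, if anything falls off the work surface, if the arm or the gripper's body presses on something with over 40 N, if the wrist force passes 120 N, or if a joint passes its speed limit or range.

ROBOT

A 6-joint arm with a two-finger parallel gripper is mounted at the origin on the work surface; the furniture and walls round the work are solid. World frame = base frame: x ahead of the robot, y to its left, z up, the work surface at z = 0. Lengths are in m, angles in rad, forces in N, time in s.
With the tool pointing down it reaches from about 0.35 to 0.95 m from the base axis. Payload 17.4 kg.
Tool frame: the origin (TCP) lies between the finger pads; the fingertips stand robot.tip_reach ahead of it and the grasp point (between the pads) lies 2 mm behind it (robot.tip_reach is the distance from the TCP to the fingertips, in m); z points along the fingers, y is the direction in which the jaws open and shut (so a half turn about z gives the same grasp; the last joint's range is limited). The gripper opens to 93 mm and grips with 3 to 60 N. Pads are 15 mm wide; open, the fingers measure 128 mm over their backs; the gripper's body (75 mm by 188 mm) begins 65 mm behind the grasp point.
Start: joints at [-1.277, 0.116, 1.442, -0, 1.584, -0.038], TCP at [0.22, -0.638, 0.236] pointing down, gripper open.
Joint ranges: [-2.83, 2.83], [-0.83, 2.19], [0.07, 2.5], [-1.14, 4.28], [0.01, 3], [-2.97, 2.97]. Speed limits (rad/s): [1.89, 1.89, 2.22, 3.14, 3.14, 3.14].

INTERFACE

Orientations are given as a rotation vector (axis times angle).
In Python, from workcell import robot, viewer gives the robot as it stands.
- The arm moves only by the tool move_arm, never from a script. Its argument "moves" is a list of rows, each an object of numbers: "dx", "dy", "dz": the shift along the world's x, y, z in m; "wx", "wy", "wz": the turn, a rotation vector about the world's x, y, z in rad; "hand": the closure in counts, from 0 (fully open) to 255 (shut). A call has 1 to 8 rows; each row is the pose to reach, as a shift and turn from the pose commanded when the call began; what a row does not reach only later rows make up. A row lasts 1/12 s, in which the tool goes at most 41.7 mm and 7.16 degrees, less where a joint would pass 70% of its speed; a pose out of reach is approached as far as the arm can. A call with a gripper value outside its range is refused whole. The fingers move at their own pace and stop on an object; "newtons" is the grip in N (left out, the last holds). Time passes only in rows, so rows that repeat a pose let the fingers close. It gives the time, the measured TCP pose, the force and the opening at its end, in the units of the state.
- robot.get_obs(): the state, without advancing time (a new reading comes with each control period).
- viewer.grab_frame(name): name is "scene" or "side" or "wrist"; returns a dict with "img" (480x640x3 uint8, red, green, blue), "fx", "fy", "cx", "cy" (pixels), "eye" and "attitude" of the camera in the world. Camera axes: x right, y up, looking along -z (the intrinsics and any distortion apply to the point x, -y, -z); pixel columns grow to the right and rows downward; lengths in m; the calibration is good to about 2 mm. A picture is of the moment at which its call begins. There is no depth.
- robot.finish_job(): hands the job in, once; it reports no verdict.
The state is a dict: "t": time; "q": joint angles; "dq": joint speeds; "joint_torque": joint torques, N m; "position": TCP position; "ee_rot": TCP orientation; "force": force on the tool from outside, world axes, zero at the start; "torque": the same for the moment, N m; "finger_gap": finger opening in m.
Only numpy, scipy, OpenCV 4.12 (cv2) and the standard library are available. Lean on these libraries where they do the work, as an engineer would, in place of code of your own. Each camera call takes 0.05 s, during which the arm holds its last target.

## Working session

There is one attempt and no reset: what is moved stays moved. The work goes in short steps, Python scripts to look and compute and a tool call to move; the robot and the scene stay as the last step left them, time stands still between calls to the robot, and variables do not carry over. Pictures are saved under pics/ and viewed, and the job is handed in when it is done.

Besides the shell and the picture viewer there is one more tool, called after "Request:" as a command line: name --argument value ..., lists and objects as JSON in quotes. move_arm: Moves the arm, as the interface text tells. Its arguments: {"type":"object","properties":{"moves":{"type":"array","items":{"type":"object","properties":{"dx":{"type":"number"},"dy":{"type":"number"},"dz":{"type":"number"},"wx":{"type":"number"},"wy":{"type":"number"},"wz":{"type":"number"},"hand":{"type":"number"}}}},"newtons":{"type":"number"}},"required":["moves"]}

```bash
ls; mkdir -p pics
python3 - <<'E'
from workcell import robot, viewer
import cv2,numpy as np
o=robot.get_obs();print(o, robot.tip_reach)
for n in ["scene","side","wrist"]:
    f=viewer.grab_frame(n)
    cv2.imwrite(f"pics/{n}0.png",f["img"][:,:,::-1])
    print(n,{k:v for k,v in f.items() if k!="img"})
    np.savez(f"pics/{n}0.npz",**f)
E
```

```text
pics
{'t': 0.0, 'q': array([-1.27676116e+00,  1.16474995e-01,  1.44224767e+00, -2.57570645e-05,
        1.58403774e+00, -3.77918859e-02]), 'dq': array([ 8.76449888e-04, -1.28846303e-03, -4.93854820e-05, -1.11502795e-03,
       -6.01171393e-04, -7.29386631e-04]), 'joint_torque': array([ 3.59073638e-03, -7.21261597e+01, -6.22602940e+01,  7.79428286e-02,
        2.36497598e-02, -8.05319382e-05]), 'position': array([ 0.21982967, -0.63799809,  0.23492352]), 'ee_rot': array([-3.09731301e+00, -5.18653414e-01,  2.74394980e-04]), 'force': array([-0.39289137, -0.43936268, -0.07513351]), 'torque': array([-0.0396958 ,  0.02999088, -0.01466897]), 'finger_gap': 0.09285073054239344} 0.017
scene {'fx': 480.2601089862537, 'fy': 480.2601089862537, 'cx': 314.3818902517717, 'cy': 243.3266957068239, 'eye': array([-0.11995084,  0.55569989,  0.51979015]), 'attitude': array([ 0.62852432, -1.15717239, -1.90973636])}
side {'fx': 439.99671805995746, 'fy': 439.99671805995746, 'cx': 325.955178773213, 'cy': 244.84593768214916, 'eye': array([0.16866176, 0.66203545, 0.52005956]), 'attitude': array([ 0.43016335, -1.28268619, -2.21884049])}
wrist {'fx': 374.33276803735134, 'fy': 374.33276803735134, 'cx': 315.86492429514414, 'cy': 244.76961870059964, 'eye': array([ 0.29629519, -0.61129002,  0.3840718 ]), 'attitude': array([-0.2524517 ,  0.18085918, -1.22894477])}
```

View pics/scene0.png

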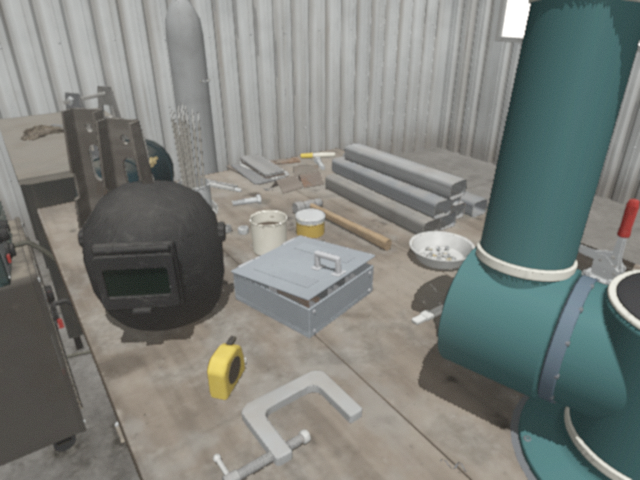

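View pics/side0.png

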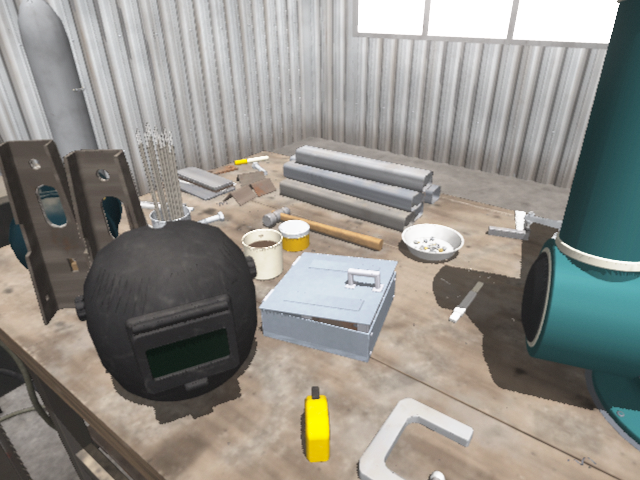

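View pics/wrist0.png

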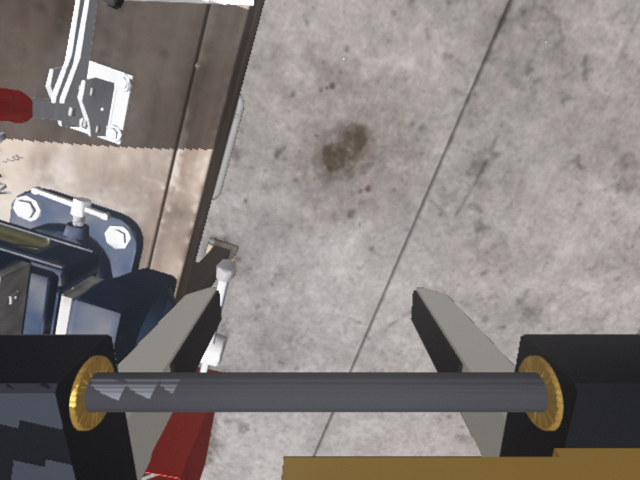

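The case sits mid-picture (scene 305,285; side 330,300), with the handle at scene (327,260) and side (364,275). The dish is at scene (441,250) and side (432,242). I'll zoom in to get the corners.

Run:
```python
import cv2,numpy as np
a=cv2.imread("pics/scene0.png");b=cv2.imread("pics/side0.png")
cv2.imwrite("pics/zs.png",cv2.resize(a[225:345,225:385],None,fx=5,fy=5,interpolation=cv2.INTER_CUBIC))
cv2.imwrite("pics/zd.png",cv2.resize(b[240:360,255:415],None,fx=5,fy=5,interpolation=cv2.INTER_CUBIC))
```

```text
(no output)
```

View pics/zs.png

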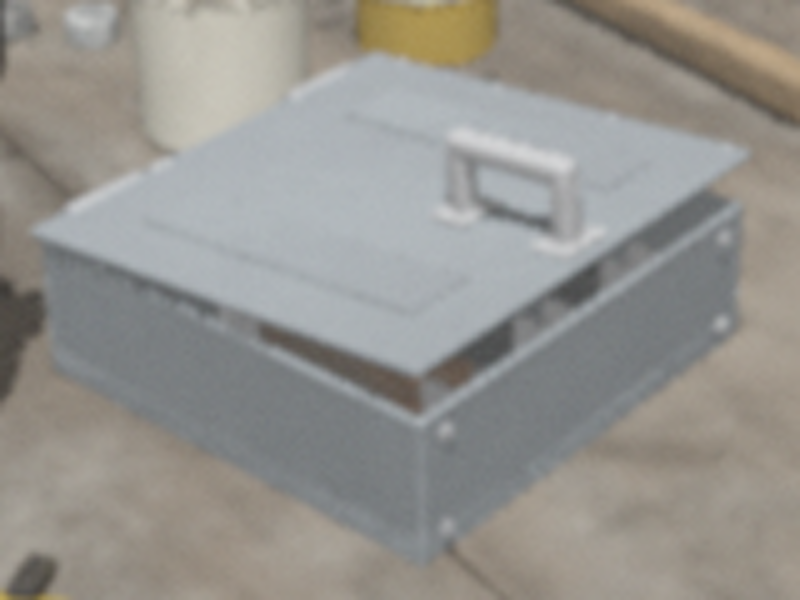

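View pics/zd.png

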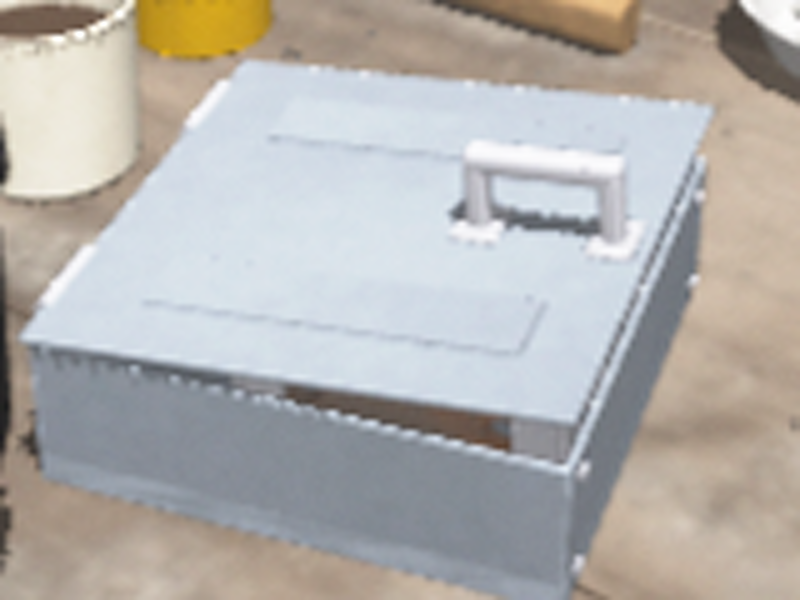

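```bash
cat > h.py <<'E'
import numpy as np,cv2
from scipy.spatial.transform import Rotation as R
def load(p): return dict(np.load(p))
def ray(f,u,v):
    d=np.array([(u-f["cx"])/f["fx"],-(v-f["cy"])/f["fy"],-1.0])
    return f["eye"],R.from_rotvec(f["attitude"]).apply(d)
def plane(f,u,v,z):
    e,d=ray(f,u,v); return e+d*(z-e[2])/d[2]
def tri(rs):
    A=np.zeros((3,3));b=np.zeros(3)
    for e,d in rs:
        d=d/np.linalg.norm(d);P=np.eye(3)-np.outer(d,d);A+=P;b+=P@e
    p=np.linalg.solve(A,b)
    return p,[np.linalg.norm(np.cross(p-e,d/np.linalg.norm(d))) for e,d in rs]
def proj(f,p):
    c=R.from_rotvec(f["attitude"]).inv().apply(np.asarray(p)-f["eye"])
    return np.array([f["cx"]-f["fx"]*c[0]/c[2], f["cy"]+f["fy"]*c[1]/c[2]])
E
python3 - <<'E'
from h import *
np.set_printoptions(precision=4,suppress=True)
s=load("pics/scene0.npz");d=load("pics/side0.npz")
S=lambda x,y:(225+x/5-.4,225+y/5-.4)
D=lambda x,y:(255+x/5-.4,240+y/5-.4)
for n,f,p,z in [("FL b s",s,S(425,562),0),("FL b d",d,D(575,602),0),("FL t s",s,S(425,418),.06),("FL t d",d,D(568,470),.06),
 ("RL b s",s,S(55,368),0),("RL b d",d,D(45,478),0),("FR b s",s,S(738,325),0),("FR t s",s,S(742,205),.06),("FR t d",d,D(703,158),.06),("FL",s,S(425,418),.06),
 ("RL cov s",s,S(35,232),.062),("RL cov d",d,D(22,340),.062),("RR cov s",s,S(375,55),.062),("RR cov d",d,D(242,62),.062)]:
    print(n,plane(f,*p,z))
for n,a,b in [("FLcov",(424,375),(578,425)),("FRcov",(750,152),(713,105)),("barA",(455,140),(470,152)),("barB",(572,165),(620,167)),("barArear",(463,132),(483,143)),("RLcov",(35,232),(22,340)),("RRcov",(375,55),(242,62))]:
    print(n,*tri([ray(s,*S(*a)),ray(d,*D(*b))]))
E
```

```text
FL b s [0.4335 0.1999 0.    ]
FL b d [0.4282 0.1958 0.    ]
FL t s [0.4327 0.1994 0.06  ]
FL t d [0.4296 0.2023 0.06  ]
RL b s [0.6144 0.2525 0.    ]
RL b d [0.61   0.2533 0.    ]
FR b s [0.4874 0.0155 0.    ]
FR t s [0.4813 0.0222 0.06  ]
FR t d [0.4808 0.0215 0.06  ]
FL [0.4327 0.1994 0.06  ]
RL cov s [0.6144 0.255  0.062 ]
RL cov d [0.6112 0.2562 0.062 ]
RR cov s [0.6677 0.0703 0.062 ]
RR cov d [0.6662 0.0707 0.062 ]
FLcov [0.4258 0.2042 0.082 ] [np.float64(0.0006340434371630032), np.float64(0.0006340434371631202)]
FRcov [0.4781 0.0224 0.0848] [np.float64(0.00023716172038306348), np.float64(0.0002371617203829748)]
barA [0.5148 0.1314 0.1075] [np.float64(0.0003269901171888533), np.float64(0.0003269901171887572)]
barB [0.4644 0.1168 0.1143] [np.float64(0.0007827831325917088), np.float64(0.0007827831325918046)]
barArear [0.5097 0.1314 0.1131] [np.float64(0.00034930272873900155), np.float64(0.00034930272873904286)]
RLcov [0.6097 0.2573 0.0643] [np.float64(0.0007188870218494927), np.float64(0.0007188870218494795)]
RRcov [0.6649 0.0721 0.0634] [np.float64(0.00023420563632437657), np.float64(0.00023420563632457273)]
```

Case estimate: centre (0.548, 0.136), yaw about 16°, front facing the robot, cover about 0.12 rad ajar. Next I'll locate the dish, mug, tin and tape.

Run:
```python
from h import *
np.set_printoptions(precision=4,suppress=True)
for n,box in [("scene",(400,222,485,280)),("side",(392,215,472,272))]:
    f=load(f"pics/{n}0.npz");im=f["img"][:,:,::-1].astype(np.uint8)
    x0,y0,x1,y1=box
    c=np.ascontiguousarray(im[y0:y1,x0:x1])
    hsv=cv2.cvtColor(c,cv2.COLOR_BGR2HSV)
    m=((hsv[...,1]<40)&(hsv[...,2]>120)).astype(np.uint8)*255
    cs,_=cv2.findContours(m,cv2.RETR_EXTERNAL,cv2.CHAIN_APPROX_NONE)
    k=max(cs,key=cv2.contourArea)
    hull=cv2.convexHull(k)[:,0]+[x0,y0]
    P=np.array([plane(f,u+0.0,v,.032)[:2] for u,v in hull])
    print(n,cv2.boundingRect(k),"upper-hull pts fit")
    # use rim points: widest row and above
    vm=hull[np.argmax(hull[:,0]),1]; vm2=hull[np.argmin(hull[:,0]),1]
    sel=hull[:,1]<=max(vm,vm2)+1
    Q=P[sel];A=np.c_[2*Q,np.ones(len(Q))];s=np.linalg.lstsq(A,(Q**2).sum(1),rcond=None)[0]
    print(s[:2],np.sqrt(s[2]+s[0]**2+s[1]**2))
    big=cv2.resize(c,None,fx=6,fy=6);cv2.imwrite(f"pics/dish_{n}.png",np.hstack([big,cv2.cvtColor(cv2.resize(m,None,fx=6,fy=6),cv2.COLOR_GRAY2BGR)])[:, :].copy() if False else big)
s=load("pics/scene0.npz");d=load("pics/side0.npz")
print("mug base",plane(s,269,248,0),plane(d,266,272,0))
print("tin base",plane(s,311,236,0),plane(d,294,249,0))
print("tape",plane(s,222,395,0),plane(d,318,460,0))
```

```text
scene (0, 0, 85, 58) upper-hull pts fit
[ 0.5138 -0.1788] 0.14083135174931413
side (9, 0, 66, 46) upper-hull pts fit
[ 0.5129 -0.2271] 0.07856077734894605
mug base [0.7603 0.0975 0.    ] [0.7452 0.1026 0.    ]
tin base [ 0.7566 -0.017   0.    ] [ 0.7593 -0.0078  0.    ]
tape [0.394 0.38  0.   ] [0.3891 0.3862 0.    ]
```

View pics/dish_side.png

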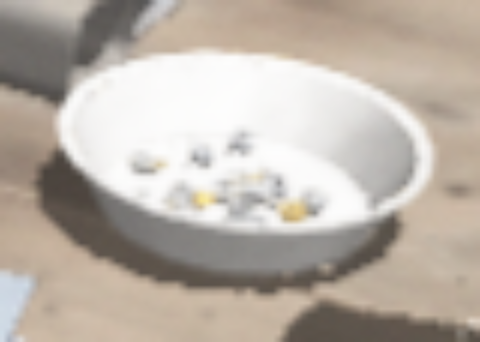

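Run:
```python
from h import *
np.set_printoptions(precision=4,suppress=True)
d=load("pics/side0.npz")
Q=np.array([plane(d,392+x/6-.4,215+y/6-.4,.032)[:2] for x,y in [(58,120),(432,155),(200,52),(110,78),(340,80),(400,115),(130,205),(250,238),(80,165),(370,215)]])
A=np.c_[2*Q,np.ones(len(Q))];s=np.linalg.lstsq(A,(Q**2).sum(1),rcond=None)[0]
print(s[:2],np.sqrt(s[2]+s[0]**2+s[1]**2));print(Q)
```

```text
[ 0.4986 -0.189 ] 0.06945947518092185
[[ 0.563  -0.1626]
 [ 0.4356 -0.2197]
 [ 0.5436 -0.2476]
 [ 0.5628 -0.2059]
 [ 0.4879 -0.2573]
 [ 0.4574 -0.2431]
 [ 0.5109 -0.1198]
 [ 0.4655 -0.1235]
 [ 0.5396 -0.1358]
 [ 0.4371 -0.1638]]
```

Request:
move_arm --moves '[{"dx":0.18,"dy":0.27,"dz":0.08,"wz":-0.05},{"dx":0.18,"dy":0.27,"dz":0.08,"wz":-0.05},{"dx":0.18,"dy":0.27,"dz":0.08,"wz":-0.05},{"dx":0.18,"dy":0.27,"dz":0.08,"wz":-0.05},{"dx":0.18,"dy":0.27,"dz":0.08,"wz":-0.05},{"dx":0.18,"dy":0.27,"dz":0.08,"wz":-0.05},{"dx":0.18,"dy":0.27,"dz":0.08,"wz":-0.05},{"dx":0.18,"dy":0.27,"dz":0.08,"wz":-0.05}]'

```text
invalid input
```

Request:
move_arm --moves '[{"dx":0.18,"dy":0.27,"dz":0.08,"wx":0,"wy":0,"wz":-0.05,"hand":0},{"dx":0.18,"dy":0.27,"dz":0.08,"wx":0,"wy":0,"wz":-0.05,"hand":0}]' --newtons 30

```text
t: 0.32
position: [0.2642, -0.5705, 0.2541]
ee_rot: [-3.109, -0.432, 0.001]
force: [0.9, -0.2, 0.5]
finger_gap: 0.0929
```

Request:
move_arm --moves '[{"dx":0.14,"dy":0.21,"dz":0.05},{"dx":0.14,"dy":0.21,"dz":0.05},{"dx":0.14,"dy":0.21,"dz":0.05},{"dx":0.14,"dy":0.21,"dz":0.05},{"dx":0.14,"dy":0.21,"dz":0.05},{"dx":0.14,"dy":0.21,"dz":0.05},{"dx":0.14,"dy":0.21,"dz":0.05},{"dx":0.14,"dy":0.21,"dz":0.05}]'

```text
invalid input
```

Request:
move_arm --moves '[{"dx":0.14,"dy":0.21,"dz":0.05,"wx":0,"wy":0,"wz":0,"hand":0},{"dx":0.14,"dy":0.21,"dz":0.05,"wx":0,"wy":0,"wz":0,"hand":0},{"dx":0.14,"dy":0.21,"dz":0.05,"wx":0,"wy":0,"wz":0,"hand":0},{"dx":0.14,"dy":0.21,"dz":0.05,"wx":0,"wy":0,"wz":0,"hand":0},{"dx":0.14,"dy":0.21,"dz":0.05,"wx":0,"wy":0,"wz":0,"hand":0},{"dx":0.14,"dy":0.21,"dz":0.05,"wx":0,"wy":0,"wz":0,"hand":0},{"dx":0.14,"dy":0.21,"dz":0.05,"wx":0,"wy":0,"wz":0,"hand":0}]'

```text
t: 0.9
position: [0.4072, -0.3569, 0.3073]
ee_rot: [3.109, 0.446, 0.003]
force: [-1.4, -0.1, -0.4]
finger_gap: 0.093
```

Request:
move_arm --moves '[{"dx":0.07,"dy":0.26,"dz":0,"wx":0,"wy":0,"wz":0,"hand":0},{"dx":0.07,"dy":0.26,"dz":0,"wx":0,"wy":0,"wz":0,"hand":0},{"dx":0.07,"dy":0.26,"dz":0,"wx":0,"wy":0,"wz":0,"hand":0},{"dx":0.07,"dy":0.26,"dz":0,"wx":0,"wy":0,"wz":0,"hand":0},{"dx":0.07,"dy":0.26,"dz":0,"wx":0,"wy":0,"wz":0,"hand":0},{"dx":0.07,"dy":0.26,"dz":0,"wx":0,"wy":0,"wz":0,"hand":0},{"dx":0.07,"dy":0.26,"dz":0,"wx":0,"wy":0,"wz":0,"hand":0}]'

```text
t: 1.48
position: [0.4751, -0.0975, 0.3055]
ee_rot: [-3.109, -0.444, -0.001]
force: [-0.5, -0.6, -0.2]
finger_gap: 0.0931
```

Request:
move_arm --moves '[{"dx":-0.02,"dy":0.2,"dz":-0.04,"wx":0,"wy":0,"wz":0,"hand":0},{"dx":-0.02,"dy":0.2,"dz":-0.04,"wx":0,"wy":0,"wz":0,"hand":0},{"dx":-0.02,"dy":0.2,"dz":-0.04,"wx":0,"wy":0,"wz":0,"hand":0},{"dx":-0.02,"dy":0.2,"dz":-0.04,"wx":0,"wy":0,"wz":0,"hand":0},{"dx":-0.02,"dy":0.2,"dz":-0.04,"wx":0,"wy":0,"wz":0,"hand":0},{"dx":-0.02,"dy":0.2,"dz":-0.04,"wx":0,"wy":0,"wz":0,"hand":0},{"dx":-0.02,"dy":0.2,"dz":-0.04,"wx":0,"wy":0,"wz":0,"hand":0}]'

```text
t: 2.07
position: [0.4543, 0.1005, 0.265]
ee_rot: [3.11, 0.447, -0.002]
force: [0.9, 0.5, -0.2]
finger_gap: 0.0931
```

```bash
cat > snap.py <<'E'
import sys
from h import *
from workcell import robot, viewer
np.set_printoptions(precision=4,suppress=True)
tag=sys.argv[1]
for n in sys.argv[2:]:
    f=viewer.grab_frame(n);np.savez(f"pics/{n}{tag}.npz",**f);cv2.imwrite(f"pics/{n}{tag}.png",f["img"][:,:,::-1])
o=robot.get_obs()
for k in ("t","q","position","ee_rot","force","torque","finger_gap"): print(k,o[k])
E
python3 snap.py 1 wrist
```

```text
t 2.1167
q [ 0.1604 -0.3568  1.8252 -0.0003  1.6736  1.4477]
position [0.4547 0.0993 0.2654]
ee_rot [ 3.1098  0.4437 -0.0006]
force [ 0.58   -0.3061  0.4341]
torque [-0.0188 -0.0112  0.0209]
finger_gap 0.09277045449460677
```

View pics/wrist1.png

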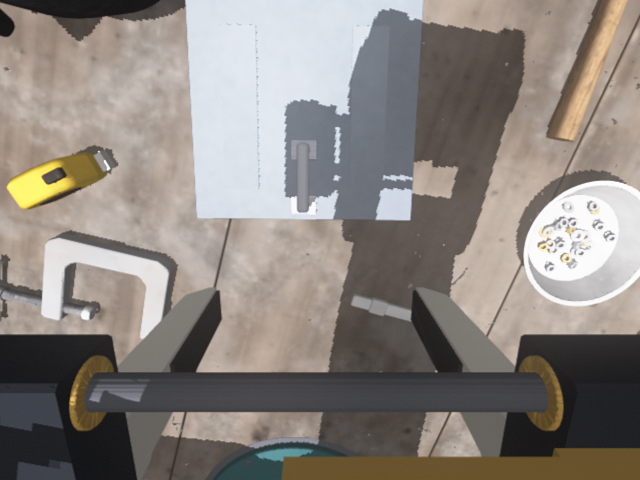

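Wrist view: the cover's front corners are at (197,218) and (410,220), and the handle bar runs down column 303 from row 142 to 212, in line with the tool. I'll cast the bar ends onto its height.

Run:
```python
from h import *
np.set_printoptions(precision=4,suppress=True)
w=load("pics/wrist1.npz")
print(w["eye"],R.from_rotvec(w["attitude"]).as_matrix())
A=plane(w,303,142,.1115);B=plane(w,303,212,.1185);print(A,B,(A+B)/2)
A=plane(w,197,218,.083);B=plane(w,410.5,219,.083);print(A,B,(A+B)/2,np.degrees(np.arctan2(*(A-B)[:2])))
C=plane(w,187,0,.07);print(C)
f=load("pics/scene0.npz");d=load("pics/side0.npz")
# wrist+scene triangulation of bar centre
for fr,uv,z in [(f,(225+515/5,225+150/5),0.1165),(d,(255+545/5,240+157/5),.1165)]: print(plane(fr,*uv,z))
```

```text
[0.532  0.1238 0.414 ] [[ 0.2822  0.9187  0.2763]
 [-0.9594  0.2701  0.0815]
 [ 0.0002 -0.2881  0.9576]]
[0.5222 0.1313 0.1115] [0.4702 0.1164 0.1185] [0.4962 0.1238 0.115 ]
[0.4305 0.2059 0.083 ] [0.484  0.0204 0.083 ] [0.4572 0.1131 0.083 ] -16.111206746155432
[0.6003 0.2515 0.07  ]
[0.4808 0.1282 0.1165]
[0.4844 0.131  0.1165]
```

Request:
move_arm --moves '[{"dx":0.03,"dy":0.018,"dz":-0.02,"wx":0,"wy":0,"wz":0,"hand":0},{"dx":0.04,"dy":0.024,"dz":-0.05,"wx":0,"wy":0,"wz":0,"hand":0},{"dx":0.04,"dy":0.024,"dz":-0.08,"wx":0,"wy":0,"wz":0,"hand":0},{"dx":0.04,"dy":0.024,"dz":-0.11,"wx":0,"wy":0,"wz":0,"hand":60},{"dx":0.04,"dy":0.024,"dz":-0.13,"wx":0,"wy":0,"wz":0,"hand":100},{"dx":0.04,"dy":0.024,"dz":-0.145,"wx":0,"wy":0,"wz":0,"hand":120},{"dx":0.04,"dy":0.024,"dz":-0.155,"wx":0,"wy":0,"wz":0,"hand":120},{"dx":0.04,"dy":0.024,"dz":-0.155,"wx":0,"wy":0,"wz":0,"hand":120}]' --newtons 25

```text
t: 2.78
position: [0.4944, 0.1217, 0.1088]
ee_rot: [3.111, 0.438, -0.004]
force: [-0.2, -0.0, -0.1]
finger_gap: 0.064
```

```bash
python3 snap.py 2 wrist side
```

```text
t 2.8833
q [ 0.1923 -0.188   1.941  -0.0001  1.388   1.4825]
position [0.4953 0.1224 0.1114]
ee_rot [3.1107 0.4394 0.0009]
force [0.327  0.4527 0.2682]
torque [0.0184 0.0065 0.0255]
finger_gap 0.05631448857229077
```

View pics/side2.png

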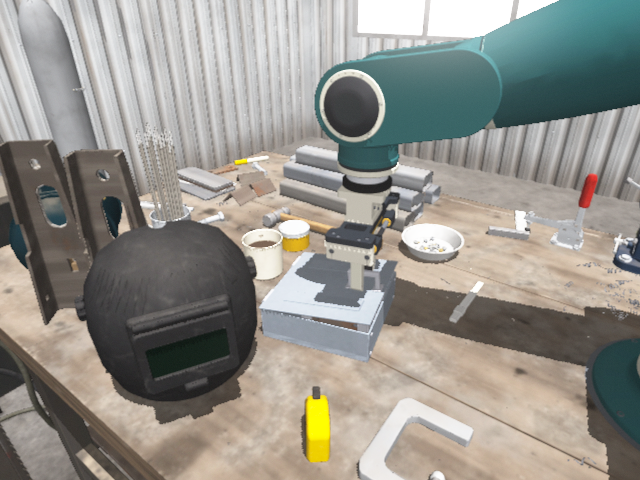

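View pics/wrist2.png

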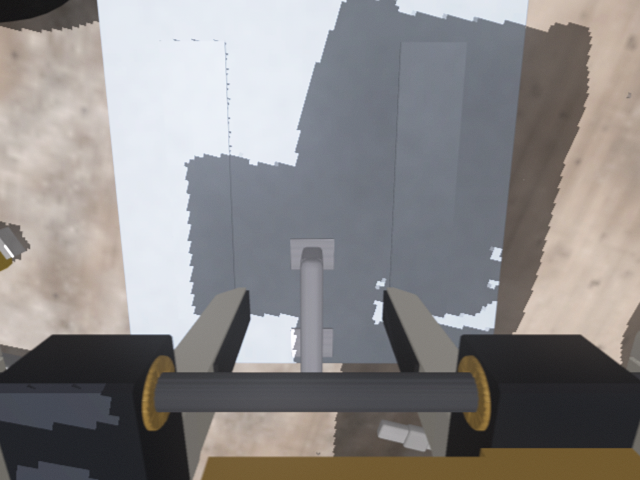

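The bar (column 312, rows 247–375) is centred between the fingers (tips at 249 and 383). Closing now.

Request:
move_arm --moves '[{"dx":0,"dy":0,"dz":0,"wx":0,"wy":0,"wz":0,"hand":180},{"dx":0,"dy":0,"dz":0,"wx":0,"wy":0,"wz":0,"hand":255},{"dx":0,"dy":0,"dz":0,"wx":0,"wy":0,"wz":0,"hand":255},{"dx":0,"dy":0,"dz":0,"wx":0,"wy":0,"wz":0,"hand":255},{"dx":0,"dy":0,"dz":0,"wx":0,"wy":0,"wz":0,"hand":255},{"dx":0,"dy":0,"dz":0,"wx":0,"wy":0,"wz":0,"hand":255}]' --newtons 25

```text
t: 3.38
position: [0.4948, 0.1232, 0.1108]
ee_rot: [3.11, 0.441, 0.0]
force: [0.5, 0.5, 0.3]
finger_gap: 0.016
```

```bash
python3 snap.py 3 wrist
python3 - <<'E'
from h import *
np.set_printoptions(precision=4,suppress=True)
X=np.array([.9608,.2773]);h=np.array([.639,.1635])
p0=None
for a in np.arange(.12,1.8,.1):
    r=-.155*np.cos(a)+.032*np.sin(a);z=.06+.155*np.sin(a)+.032*np.cos(a)
    p=np.r_[h+r*X,z]; p0=p if p0 is None else p0; print(round(a,2),p,"d",(p-p0).round(3))
E
```

```text
t 3.4333
q [ 0.194  -0.1879  1.9421  0.      1.3872  1.4829]
position [0.4948 0.1232 0.1107]
ee_rot [-3.1104 -0.4414 -0.0003]
force [ 0.1876  0.1065 -0.2714]
torque [0.0434 0.0169 0.0268]
finger_gap 0.01201026843159105
0.12 [0.4948 0.1219 0.1103] d [0. 0. 0.]
0.22 [0.5004 0.1235 0.1251] d [0.006 0.002 0.015]
0.32 [0.5073 0.1255 0.1391] d [0.012 0.004 0.029]
0.42 [0.5156 0.1279 0.1524] d [0.021 0.006 0.042]
0.52 [0.525  0.1306 0.1648] d [0.03  0.009 0.054]
0.62 [0.5357 0.1337 0.1761] d [0.041 0.012 0.066]
0.72 [0.5473 0.137  0.1863] d [0.052 0.015 0.076]
0.82 [0.5599 0.1407 0.1952] d [0.065 0.019 0.085]
0.92 [0.5732 0.1445 0.2027] d [0.078 0.023 0.092]
1.02 [0.5873 0.1486 0.2088] d [0.092 0.027 0.098]
1.12 [0.6018 0.1528 0.2135] d [0.107 0.031 0.103]
1.22 [0.6167 0.1571 0.2166] d [0.122 0.035 0.106]
1.32 [0.6318 0.1614 0.2181] d [0.137 0.04  0.108]
1.42 [0.647  0.1658 0.218 ] d [0.152 0.044 0.108]
1.52 [0.6621 0.1702 0.2164] d [0.167 0.048 0.106]
1.62 [0.677  0.1745 0.2132] d [0.182 0.053 0.103]
1.72 [0.6915 0.1787 0.2085] d [0.197 0.057 0.098]
```

Still closing (12 mm). I'll finish the grip.

Request:
move_arm --moves '[{"dx":0,"dy":0,"dz":0,"wx":0,"wy":0,"wz":0,"hand":255},{"dx":0,"dy":0,"dz":0,"wx":0,"wy":0,"wz":0,"hand":255},{"dx":0,"dy":0,"dz":0,"wx":0,"wy":0,"wz":0,"hand":255}]' --newtons 25

```text
t: 3.68
position: [0.4945, 0.1238, 0.1106]
ee_rot: [-3.109, -0.441, 0.0]
force: [-2.8, 5.6, 0.6]
finger_gap: 0.0095
```

Request:
move_arm --moves '[{"dx":0.003,"dy":0.001,"dz":0.008,"wx":0,"wy":0,"wz":0,"hand":255},{"dx":0.006,"dy":0.002,"dz":0.015,"wx":0,"wy":0,"wz":0,"hand":255},{"dx":0.009,"dy":0.003,"dz":0.022,"wx":0,"wy":0,"wz":0,"hand":255},{"dx":0.012,"dy":0.004,"dz":0.029,"wx":0,"wy":0,"wz":0,"hand":255},{"dx":0.021,"dy":0.006,"dz":0.042,"wx":0,"wy":0,"wz":0,"hand":255},{"dx":0.03,"dy":0.009,"dz":0.054,"wx":0,"wy":0,"wz":0,"hand":255},{"dx":0.03,"dy":0.009,"dz":0.054,"wx":0,"wy":0,"wz":0,"hand":255}]' --newtons 25

```text
t: 4.27
position: [0.5264, 0.1328, 0.1673]
ee_rot: [-3.11, -0.441, -0.004]
force: [-5.1, 4.0, 4.7]
finger_gap: 0.0099
```

```bash
python3 snap.py 4 side wrist
```

```text
t 4.3667
q [ 0.1998 -0.15    1.8169  0.0005  1.4729  1.4886]
position [0.5256 0.1326 0.1663]
ee_rot [-3.1098 -0.4414 -0.0029]
force [-3.5202  4.6248  2.9752]
torque [ 0.655   0.5557 -0.0594]
finger_gap 0.009415078915743448
```

View pics/side4.png

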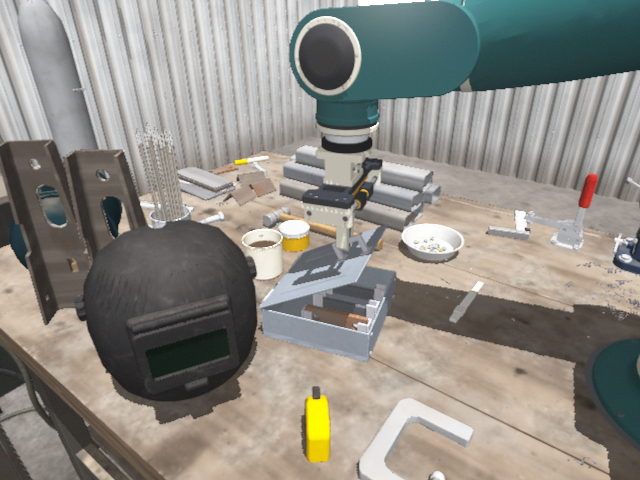

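View pics/wrist4.png

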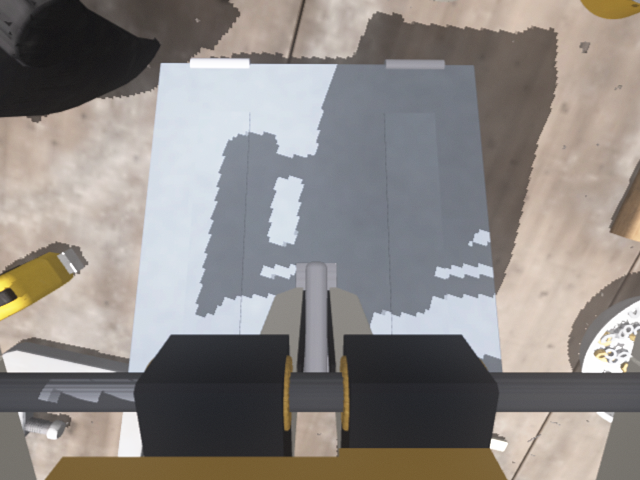

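The cover is following the hand and small forces show no slip. Continuing the arc.

Request:
move_arm --moves '[{"dx":0.011,"dy":0.003,"dz":0.012,"wx":0,"wy":0,"wz":0,"hand":255},{"dx":0.022,"dy":0.006,"dz":0.022,"wx":0,"wy":0,"wz":0,"hand":255},{"dx":0.035,"dy":0.01,"dz":0.031,"wx":0,"wy":0,"wz":0,"hand":255},{"dx":0.048,"dy":0.014,"dz":0.038,"wx":0,"wy":0,"wz":0,"hand":255},{"dx":0.062,"dy":0.018,"dz":0.044,"wx":0,"wy":0,"wz":0,"hand":255},{"dx":0.077,"dy":0.022,"dz":0.049,"wx":0,"wy":0,"wz":0,"hand":255},{"dx":0.077,"dy":0.022,"dz":0.049,"wx":0,"wy":0,"wz":0,"hand":255}]' --newtons 25

```text
t: 4.95
position: [0.6037, 0.1547, 0.215]
ee_rot: [-3.11, -0.441, -0.003]
force: [-1.2, 3.8, 6.2]
finger_gap: 0.0095
```

Request:
move_arm --moves '[{"dx":0.015,"dy":0.004,"dz":0.003,"wx":0,"wy":0,"wz":0,"hand":255},{"dx":0.03,"dy":0.009,"dz":0.005,"wx":0,"wy":0,"wz":0,"hand":255},{"dx":0.045,"dy":0.013,"dz":0.005,"wx":0,"wy":0,"wz":0,"hand":255},{"dx":0.06,"dy":0.017,"dz":0.003,"wx":0,"wy":0,"wz":0,"hand":255},{"dx":0.075,"dy":0.022,"dz":0.0,"wx":0,"wy":0,"wz":0,"hand":255},{"dx":0.086,"dy":0.025,"dz":-0.003,"wx":0,"wy":0,"wz":0,"hand":255},{"dx":0.09,"dy":0.026,"dz":-0.005,"wx":0,"wy":0,"wz":0,"hand":255},{"dx":0.09,"dy":0.026,"dz":-0.005,"wx":0,"wy":0,"wz":0,"hand":255}]' --newtons 25

```text
t: 5.62
position: [0.6931, 0.1806, 0.2106]
ee_rot: [-3.11, -0.441, -0.007]
force: [3.0, 2.0, 1.7]
finger_gap: 0.0023
```

```bash
python3 snap.py 5 side scene
```

```text
t 5.7167
q [ 0.219   0.2088  1.3793 -0.0004  1.5506  1.508 ]
position [0.6923 0.1801 0.2099]
ee_rot [3.1103 0.4411 0.0047]
force [3.8501 1.8996 3.0905]
torque [ 0.188  -0.4934 -0.0323]
finger_gap 0.0004710713354682925
```

View pics/side5.png

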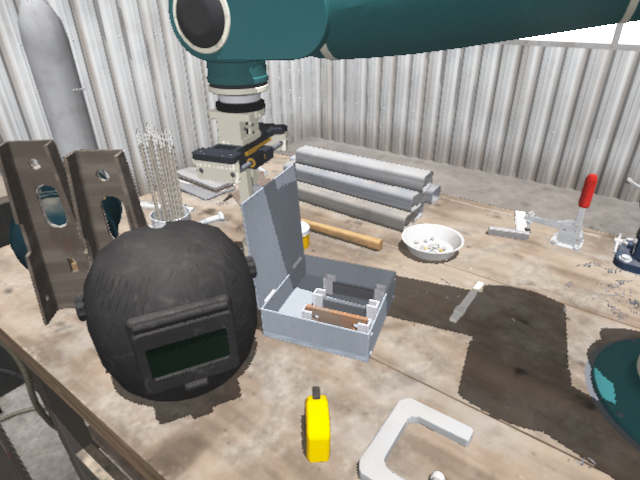

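View pics/scene5.png

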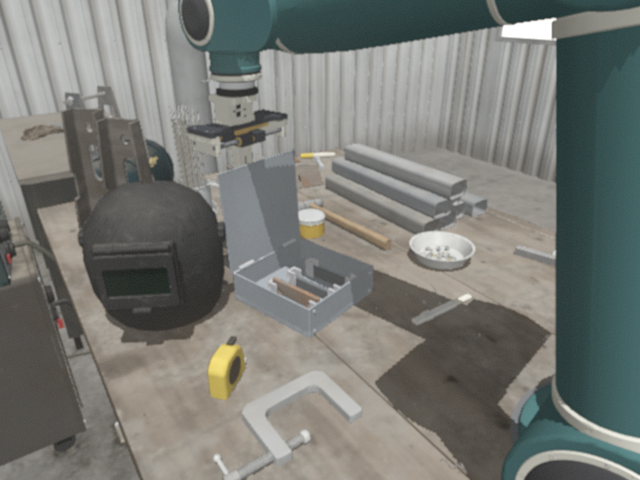

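The fingers slipped shut (0.5 mm) near the end of the arc, with the cover standing up. Next I'll measure its angle.

Run:
```python
from h import *
a=cv2.imread("pics/scene5.png");b=cv2.imread("pics/side5.png")
z=np.hstack([cv2.resize(a[140:320,210:350],None,fx=2.8,fy=2.8,interpolation=cv2.INTER_CUBIC),cv2.resize(b[140:320,230:370],None,fx=2.8,fy=2.8,interpolation=cv2.INTER_CUBIC)])
cv2.imwrite("pics/z5.png",z)
```

```text
(no output)
```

View pics/z5.png

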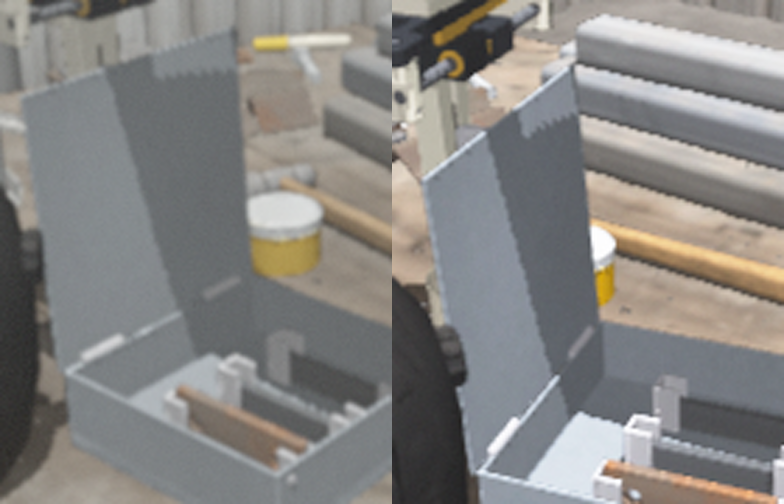

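Run:
```python
from h import *
np.set_printoptions(precision=4,suppress=True)
s=load("pics/scene5.npz");d=load("pics/side5.npz")
S=lambda x,y:(210+x/2.8-.3,140+y/2.8-.3)
D=lambda x,y:(230+(x-392)/2.8-.3,140+y/2.8-.3)
X=np.array([.9608,.2773,0]);h=np.array([.639,.1635,.06])
for n,a,b in [("TL",(22,98),(423,178)),("TR",(235,30),(574,65)),("BL",(68,372),(480,470))]:
    p,e=tri([ray(s,*S(*a)),ray(d,*D(*b))]); r=(p-h)@X; print(n,p,e,"x'",r,"angle",np.arctan2(p[2]-.06,-r))
```

```text
TL [0.6258 0.2576 0.2495] [np.float64(0.000769411152546626), np.float64(0.0007694111525466216)] x' 0.013377582040027734 angle 1.6412749588330886
TR [0.6749 0.0742 0.2493] [np.float64(0.0010612460814753621), np.float64(0.0010612460814752934)] x' 0.009730430357663179 angle 1.6221617707005516
BL [0.6105 0.2521 0.0597] [np.float64(0.00013143686880253818), np.float64(0.00013143686880260394)] x' -0.002815031037694015 angle -0.11793024752004409
```

The cover stands at about 1.63 rad and the case is open. I'll back the closed fingers away from the bar and go up, then turn the tool half way round so the camera side faces away from the cover.

Request:
move_arm --moves '[{"dx":0.01,"dy":0.003,"dz":0.0,"wx":0,"wy":0,"wz":0,"hand":255},{"dx":0.01,"dy":0.003,"dz":0.02,"wx":0,"wy":0,"wz":0,"hand":255},{"dx":0.01,"dy":0.003,"dz":0.05,"wx":0,"wy":0,"wz":0,"hand":255},{"dx":0.01,"dy":0.003,"dz":0.09,"wx":0,"wy":0,"wz":0,"hand":255},{"dx":0.01,"dy":0.003,"dz":0.13,"wx":0,"wy":0,"wz":0,"hand":200},{"dx":0.01,"dy":0.003,"dz":0.16,"wx":0,"wy":0,"wz":0,"hand":120},{"dx":0.01,"dy":0.003,"dz":0.17,"wx":0,"wy":0,"wz":0,"hand":0},{"dx":0.01,"dy":0.003,"dz":0.17,"wx":0,"wy":0,"wz":0,"hand":0}]' --newtons 25

```text
t: 6.38
position: [0.7018, 0.1828, 0.3824]
ee_rot: [3.11, 0.441, 0.008]
force: [0.7, -0.1, -1.4]
finger_gap: 0.0229
```

Request:
move_arm --moves '[{"dx":-0.04,"dy":-0.01,"dz":0,"wx":0,"wy":0,"wz":0.12,"hand":0},{"dx":-0.08,"dy":-0.02,"dz":0,"wx":0,"wy":0,"wz":0.24,"hand":0},{"dx":-0.11,"dy":-0.03,"dz":0,"wx":0,"wy":0,"wz":0.36,"hand":0},{"dx":-0.14,"dy":-0.04,"dz":0,"wx":0,"wy":0,"wz":0.48,"hand":0},{"dx":-0.17,"dy":-0.05,"dz":0,"wx":0,"wy":0,"wz":0.6,"hand":0},{"dx":-0.18,"dy":-0.05,"dz":0,"wx":0,"wy":0,"wz":0.72,"hand":0},{"dx":-0.18,"dy":-0.05,"dz":0,"wx":0,"wy":0,"wz":0.84,"hand":0},{"dx":-0.18,"dy":-0.05,"dz":0,"wx":0,"wy":0,"wz":0.96,"hand":0}]'

```text
t: 7.05
position: [0.5207, 0.1327, 0.377]
ee_rot: [-2.55, -1.835, 0.001]
force: [-0.1, -0.2, -0.5]
finger_gap: 0.076
```

Request:
move_arm --moves '[{"dx":0,"dy":0,"dz":0,"wx":0,"wy":0,"wz":0.12,"hand":0},{"dx":0,"dy":0,"dz":0,"wx":0,"wy":0,"wz":0.24,"hand":0},{"dx":0,"dy":0,"dz":0,"wx":0,"wy":0,"wz":0.36,"hand":0},{"dx":0,"dy":0,"dz":0,"wx":0,"wy":0,"wz":0.48,"hand":0},{"dx":0,"dy":0,"dz":0,"wx":0,"wy":0,"wz":0.6,"hand":0},{"dx":0,"dy":0,"dz":0,"wx":0,"wy":0,"wz":0.72,"hand":0},{"dx":0,"dy":0,"dz":0,"wx":0,"wy":0,"wz":0.84,"hand":0},{"dx":0,"dy":0,"dz":0,"wx":0,"wy":0,"wz":0.96,"hand":0}]'

```text
t: 7.72
position: [0.5214, 0.1329, 0.3763]
ee_rot: [-1.414, -2.804, 0.003]
force: [-0.6, 0.6, -0.5]
finger_gap: 0.093
```

Request:
move_arm --moves '[{"dx":0,"dy":0,"dz":0,"wx":0,"wy":0,"wz":0.12,"hand":0},{"dx":0,"dy":0,"dz":0,"wx":0,"wy":0,"wz":0.24,"hand":0},{"dx":0,"dy":0,"dz":0,"wx":0,"wy":0,"wz":0.36,"hand":0},{"dx":0,"dy":0,"dz":0,"wx":0,"wy":0,"wz":0.48,"hand":0},{"dx":0,"dy":0,"dz":0,"wx":0,"wy":0,"wz":0.6,"hand":0},{"dx":0,"dy":0,"dz":0,"wx":0,"wy":0,"wz":0.72,"hand":0},{"dx":0,"dy":0,"dz":0,"wx":0,"wy":0,"wz":0.84,"hand":0},{"dx":0,"dy":0,"dz":0,"wx":0,"wy":0,"wz":0.96,"hand":0}]'

```text
t: 8.38
position: [0.5214, 0.1329, 0.3763]
ee_rot: [0.041, -3.139, 0.001]
force: [-0.3, -0.0, 0.6]
finger_gap: 0.0929
```

```bash
python3 snap.py 6 wrist side
```

```text
t 8.4833
q [ 0.2024 -0.1822  1.5067 -0.0003  1.8192 -1.3912]
position [0.5214 0.1329 0.3766]
ee_rot [ 0.0356 -3.1393  0.0011]
force [ 0.6922  0.609  -0.0548]
torque [ 0.0476 -0.1574 -0.0631]
finger_gap 0.09292021422223508
```

View pics/wrist6.png

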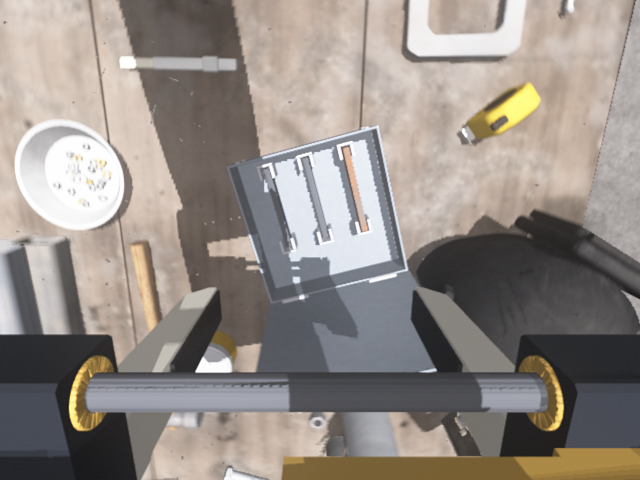

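View pics/side6.png

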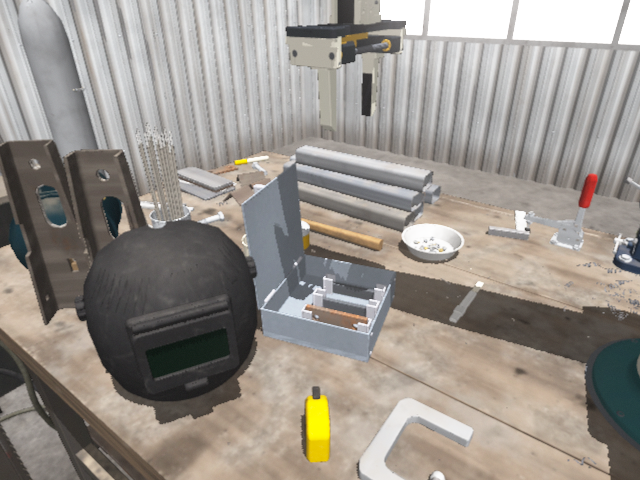

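Run:
```python
from h import *
a=cv2.imread("pics/wrist6.png");b=cv2.imread("pics/side6.png")
cv2.imwrite("pics/z6w.png",cv2.resize(a[120:310,220:420],None,fx=3.1,fy=3.1,interpolation=cv2.INTER_CUBIC))
cv2.imwrite("pics/z6s.png",cv2.resize(b[250:365,255:405],None,fx=5,fy=5,interpolation=cv2.INTER_CUBIC))
```

```text
(no output)
```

View pics/z6w.png

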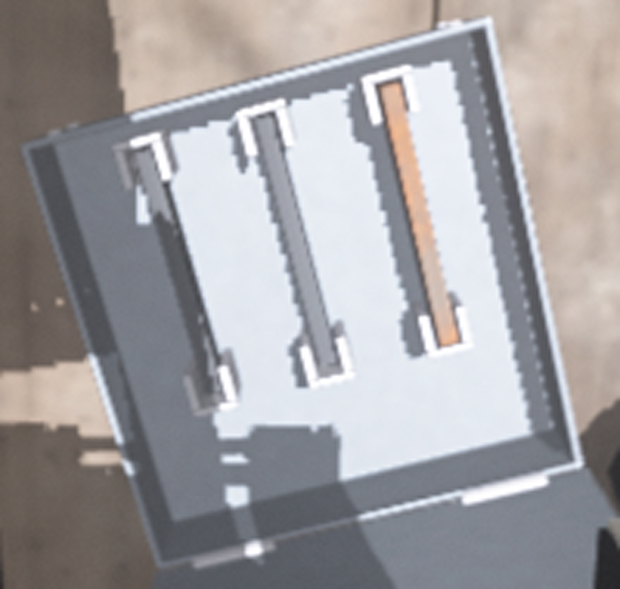

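View pics/z6s.png

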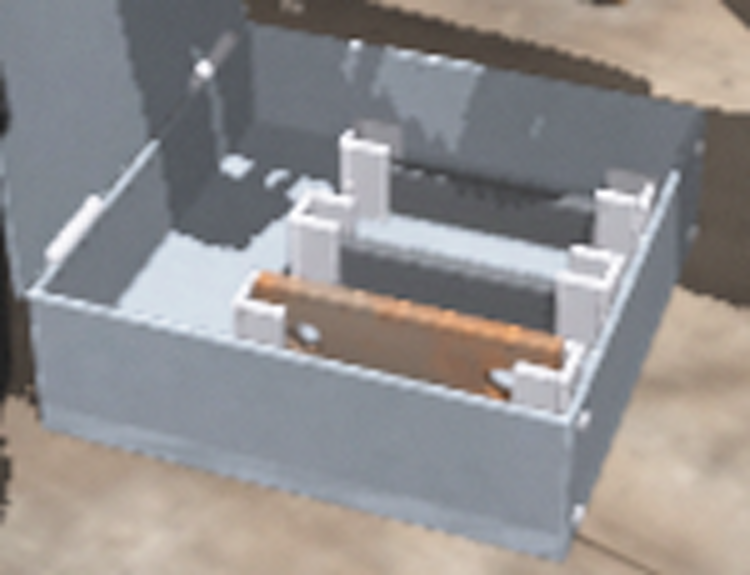

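The brown plate with two holes is the tall jaw plate. It sits in the +y slot, with its top edge running from wrist pixel (346,147) to (364,230) and standing above the ribs.

Run:
```python
from h import *
np.set_printoptions(precision=4,suppress=True)
w=load("pics/wrist6.npz");d=load("pics/side6.npz")
W=lambda x,y:(220+x/3.1-.3,120+y/3.1-.3)
D=lambda x,y:(255+x/5-.4,250+y/5-.4)
im=w["img"][:,:,::-1].astype(np.uint8);hsv=cv2.cvtColor(np.ascontiguousarray(im),cv2.COLOR_BGR2HSV)
m=((hsv[...,0]<25)&(hsv[...,1]>75)&(hsv[...,2]>100)).astype(np.uint8);m[:140]=0;m[240:]=0;m[:,:330]=0;m[:,380:]=0
k=max(cv2.findContours(m,cv2.RETR_EXTERNAL,cv2.CHAIN_APPROX_NONE)[0],key=cv2.contourArea)
r=cv2.minAreaRect(k);print(r)
box=cv2.boxPoints(r)
B=np.array([plane(w,*p,.054) for p in box]);print(B,B.mean(0))
A=plane(w,*W(391,85),.054);C=plane(w,*W(448,342),.054);print(A,C,(A+C)/2,np.linalg.norm(A-C),np.degrees(np.arctan2((C-A)[1],(C-A)[0])))
# side: top edge centre line ends
A=plane(d,*D(262,284),.054);C=plane(d,*D(560,350),.054);print(A,C,(A+C)/2,np.linalg.norm(A-C))
X=np.array([.9608,.2773]);Y=np.array([-.2773,.9608]);print("pred",np.array([.548,.1375])-.025*X+.052*Y)
# case top corners wrist
for p in [(30,148),(490,22),(580,465),(165,560)]: print(plane(w,*W(*p),.06))
```

```text
((350.5000305175781, 171.5), (32.7423095703125, 5.578319072723389), 75.96376037597656)
[[0.4687 0.1663 0.054 ]
 [0.4669 0.1729 0.054 ]
 [0.5055 0.1849 0.054 ]
 [0.5073 0.1782 0.054 ]] [0.4871 0.1756 0.054 ]
[0.4577 0.1682 0.054 ] [0.5613 0.1973 0.054 ] [0.5095 0.1828 0.054 ] 0.1075829459172426 15.6717132955085
[0.5544 0.1985 0.054 ] [0.4531 0.1686 0.054 ] [0.5038 0.1836 0.054 ] 0.10556321779387118
pred [0.5096 0.1805]
[0.4853 0.0266 0.06  ]
[0.4332 0.2045 0.06  ]
[0.6124 0.2563 0.06  ]
[0.6616 0.0788 0.06  ]
```

Request:
move_arm --moves '[{"dx":-0.012,"dy":0.049,"dz":-0.02,"wx":0,"wy":0,"wz":0.12,"hand":170},{"dx":-0.012,"dy":0.049,"dz":-0.05,"wx":0,"wy":0,"wz":0.24,"hand":170},{"dx":-0.012,"dy":0.049,"dz":-0.09,"wx":0,"wy":0,"wz":0.258,"hand":170},{"dx":-0.012,"dy":0.049,"dz":-0.13,"wx":0,"wy":0,"wz":0.258,"hand":170},{"dx":-0.012,"dy":0.049,"dz":-0.17,"wx":0,"wy":0,"wz":0.258,"hand":170},{"dx":-0.012,"dy":0.049,"dz":-0.2,"wx":0,"wy":0,"wz":0.258,"hand":170},{"dx":-0.012,"dy":0.049,"dz":-0.21,"wx":0,"wy":0,"wz":0.258,"hand":170},{"dx":-0.012,"dy":0.049,"dz":-0.21,"wx":0,"wy":0,"wz":0.258,"hand":170}]'

```text
t: 9.15
position: [0.5085, 0.1817, 0.1656]
ee_rot: [0.43, -3.107, 0.001]
force: [-0.6, -0.7, -1.0]
finger_gap: 0.0444
```

```bash
python3 snap.py 7 wrist
```

```text
t 9.2
q [ 0.2959 -0.1514  1.8148 -0.0001  1.4797 -1.5506]
position [0.5094 0.1819 0.1683]
ee_rot [ 0.4316 -3.1103  0.0005]
force [ 0.2699 -0.3544 -0.1369]
torque [ 0.091  -0.1606 -0.0039]
finger_gap 0.04029389657909077
```

View pics/wrist7.png

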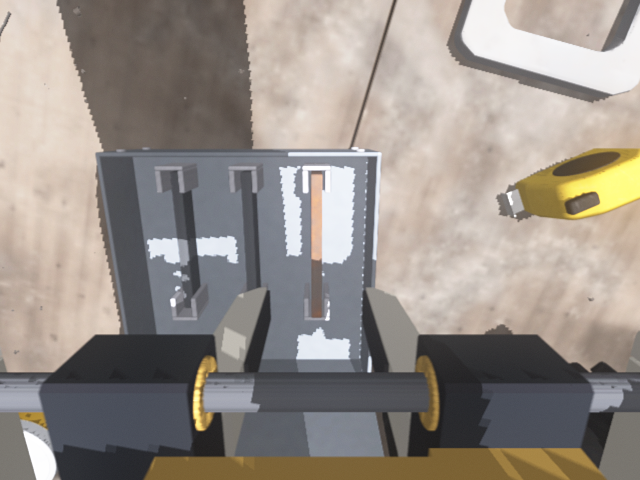

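The plate runs straight down column 317, midway between the fingers and in line with the tool.

Run:
```python
from h import *
np.set_printoptions(precision=4,suppress=True)
w=load("pics/wrist7.npz")
a=cv2.imread("pics/wrist7.png")
cv2.imwrite("pics/z7.png",cv2.resize(a[145:345,270:390],None,fx=3,fy=3,interpolation=cv2.INTER_CUBIC))
for z in(.054,): 
  A=plane(w,316.5,172,z);C=plane(w,317,300,z);print(A,C,(A+C)/2,np.linalg.norm(A-C),np.degrees(np.arctan2(*(C-A)[1::-1])))
print(proj(w,[.5094,.1819,.054]))
```

```text
[0.4564 0.1679 0.054 ] [0.5486 0.1945 0.054 ] [0.5025 0.1812 0.054 ] 0.09600866108290994 16.05603301491313
[315.11   248.2246]
```

View pics/z7.png

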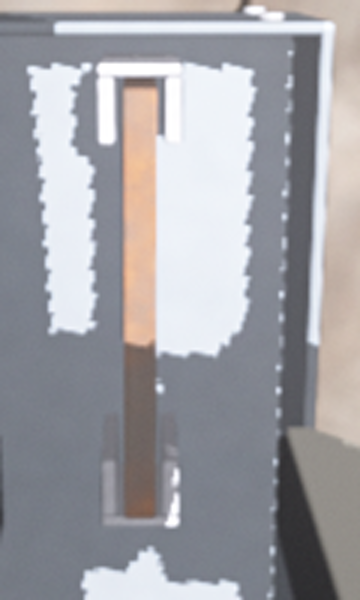

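Request:
move_arm --moves '[{"dx":0,"dy":0,"dz":-0.03,"wx":0,"wy":0,"wz":0,"hand":170},{"dx":0,"dy":0,"dz":-0.06,"wx":0,"wy":0,"wz":0,"hand":170},{"dx":0,"dy":0,"dz":-0.08,"wx":0,"wy":0,"wz":0,"hand":170},{"dx":0,"dy":0,"dz":-0.085,"wx":0,"wy":0,"wz":0,"hand":170},{"dx":0,"dy":0,"dz":-0.085,"wx":0,"wy":0,"wz":0,"hand":170}]'

```text
t: 9.62
position: [0.5101, 0.1822, 0.0845]
ee_rot: [-0.434, 3.111, -0.0]
force: [0.8, 0.5, 0.3]
finger_gap: 0.031
```

```bash
python3 snap.py 8 wrist side
```

```text
t 9.7167
q [ 0.296  -0.094   1.9001 -0.      1.3327 -1.5523]
position [0.5109 0.1824 0.0861]
ee_rot [-0.4341  3.1087  0.0006]
force [-0.3246  0.8995  0.5274]
torque [ 0.1064 -0.1698 -0.0348]
finger_gap 0.03090299931643539
```

View pics/wrist8.png

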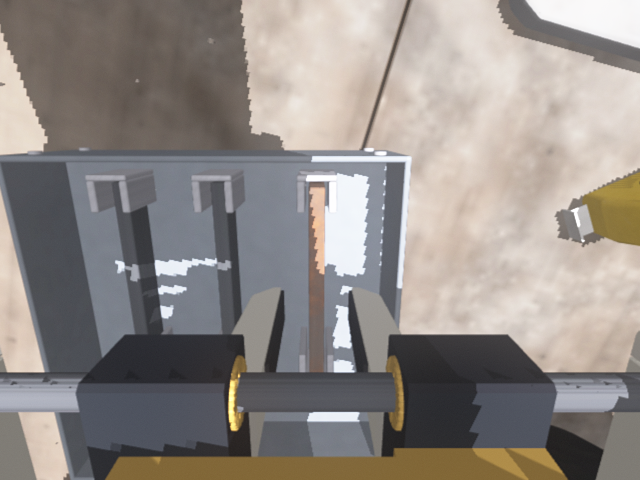

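View pics/side8.png

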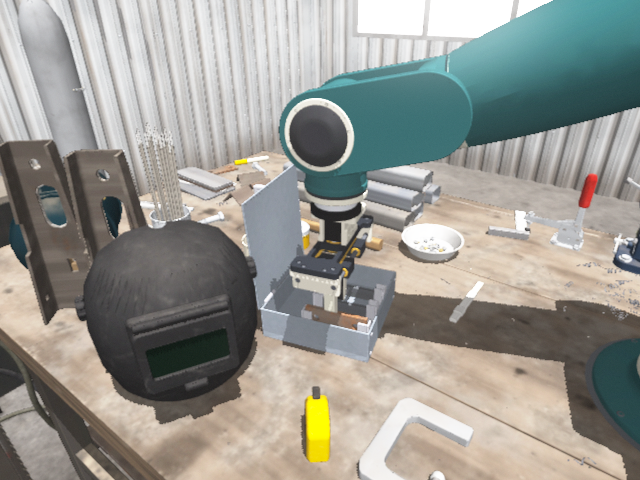

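The fingertips (284, 349) straddle the plate (317) and clear the wall. Lowering and closing.

Request:
move_arm --moves '[{"dx":-0.002,"dy":0,"dz":-0.015,"wx":0,"wy":0,"wz":0,"hand":170},{"dx":-0.002,"dy":0,"dz":-0.03,"wx":0,"wy":0,"wz":0,"hand":170},{"dx":-0.002,"dy":0,"dz":-0.04,"wx":0,"wy":0,"wz":0,"hand":170},{"dx":-0.002,"dy":0,"dz":-0.046,"wx":0,"wy":0,"wz":0,"hand":170},{"dx":-0.002,"dy":0,"dz":-0.046,"wx":0,"wy":0,"wz":0,"hand":170}]' --newtons 20

```text
t: 10.13
position: [0.5078, 0.1821, 0.0375]
ee_rot: [0.435, -3.111, 0.0]
force: [0.7, 0.1, 0.1]
finger_gap: 0.0309
```

Request:
move_arm --moves '[{"dx":0,"dy":0,"dz":0,"wx":0,"wy":0,"wz":0,"hand":210},{"dx":0,"dy":0,"dz":0,"wx":0,"wy":0,"wz":0,"hand":230},{"dx":0,"dy":0,"dz":0,"wx":0,"wy":0,"wz":0,"hand":255},{"dx":0,"dy":0,"dz":0,"wx":0,"wy":0,"wz":0,"hand":255},{"dx":0,"dy":0,"dz":0,"wx":0,"wy":0,"wz":0,"hand":255},{"dx":0,"dy":0,"dz":0,"wx":0,"wy":0,"wz":0,"hand":255}]' --newtons 20

```text
t: 10.63
position: [0.508, 0.1822, 0.0382]
ee_rot: [-0.435, 3.11, 0.0]
force: [-1.4, -1.3, 6.0]
finger_gap: 0.0081
```

Request:
move_arm --moves '[{"dx":0,"dy":0,"dz":0,"wx":0,"wy":0,"wz":0,"hand":255},{"dx":0,"dy":0,"dz":0,"wx":0,"wy":0,"wz":0,"hand":255},{"dx":0,"dy":0,"dz":0.004,"wx":0,"wy":0,"wz":0,"hand":255},{"dx":0,"dy":0,"dz":0.008,"wx":0,"wy":0,"wz":0,"hand":255},{"dx":0,"dy":0,"dz":0.012,"wx":0,"wy":0,"wz":0,"hand":255},{"dx":0,"dy":0,"dz":0.016,"wx":0,"wy":0,"wz":0,"hand":255}]' --newtons 45

```text
t: 11.13
position: [0.5076, 0.1821, 0.0539]
ee_rot: [0.436, -3.111, 0.0]
force: [-0.2, 0.6, -2.6]
finger_gap: 0.0078
```

```bash
python3 snap.py 9 wrist
```

```text
t 11.1833
q [ 0.2971 -0.0695  1.9315 -0.      1.2788 -1.5519]
position [0.508  0.1822 0.0547]
ee_rot [-0.4355  3.1105  0.0002]
force [ 0.7452  0.5346 -1.8128]
torque [ 0.1094 -0.1776  0.0105]
finger_gap 0.007654307855728216
```

View pics/wrist9.png

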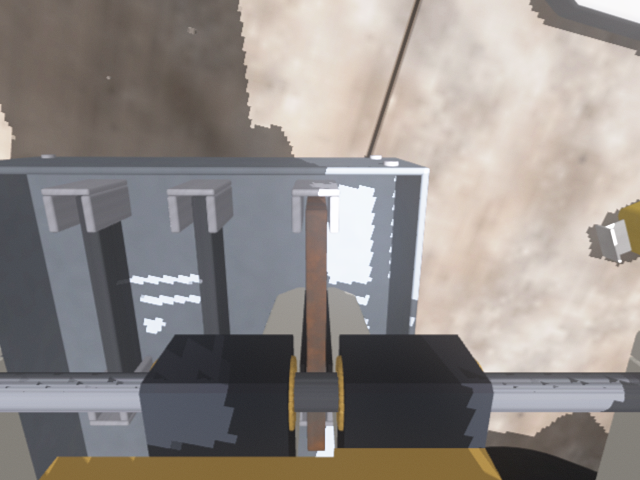

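Lifted freely at about 2.5 N of load. Drawing it straight up clear of the case.

Request:
move_arm --moves '[{"dx":0,"dy":0,"dz":0.01,"wx":0,"wy":0,"wz":0,"hand":255},{"dx":0,"dy":0,"dz":0.025,"wx":0,"wy":0,"wz":0,"hand":255},{"dx":0,"dy":0,"dz":0.045,"wx":0,"wy":0,"wz":0,"hand":255},{"dx":0,"dy":0,"dz":0.065,"wx":0,"wy":0,"wz":0,"hand":255},{"dx":0,"dy":0,"dz":0.085,"wx":0,"wy":0,"wz":0,"hand":255},{"dx":0,"dy":0,"dz":0.105,"wx":0,"wy":0,"wz":0,"hand":255},{"dx":0,"dy":0,"dz":0.121,"wx":0,"wy":0,"wz":0,"hand":255},{"dx":0,"dy":0,"dz":0.121,"wx":0,"wy":0,"wz":0,"hand":255}]' --newtons 45

```text
t: 11.85
position: [0.5087, 0.1824, 0.1787]
ee_rot: [-0.435, 3.107, 0.001]
force: [0.1, 0.6, -2.8]
finger_gap: 0.0076
```

```bash
python3 snap.py 10 side scene
```

```text
t 11.95
q [ 0.2971 -0.1595  1.8114  0.      1.489  -1.5519]
position [0.5078 0.1821 0.1747]
ee_rot [-0.4355  3.1105  0.0002]
force [-0.3218 -0.3398 -4.294 ]
torque [ 0.0571 -0.0939 -0.0183]
finger_gap 0.007672904712171558
```

View pics/side10.png

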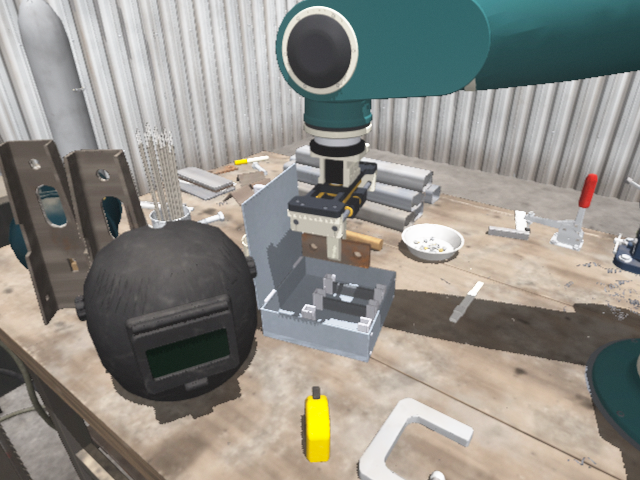

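The plate is out and level, and both strips are still in place. Carrying it over to the dish.

Request:
move_arm --moves '[{"dx":0,"dy":-0.01,"dz":0,"wx":0,"wy":0,"wz":0,"hand":255},{"dx":0,"dy":-0.03,"dz":0,"wx":0,"wy":0,"wz":0,"hand":255},{"dx":0,"dy":-0.055,"dz":0,"wx":0,"wy":0,"wz":0,"hand":255},{"dx":0,"dy":-0.08,"dz":0,"wx":0,"wy":0,"wz":0,"hand":255},{"dx":0,"dy":-0.105,"dz":0,"wx":0,"wy":0,"wz":0,"hand":255},{"dx":0,"dy":-0.13,"dz":0,"wx":0,"wy":0,"wz":0,"hand":255},{"dx":0,"dy":-0.155,"dz":0,"wx":0,"wy":0,"wz":0,"hand":255},{"dx":0,"dy":-0.18,"dz":0,"wx":0,"wy":0,"wz":0,"hand":255}]' --newtons 45

```text
t: 12.62
position: [0.5069, 0.0004, 0.1732]
ee_rot: [0.435, -3.109, -0.0]
force: [0.6, 0.1, -4.0]
finger_gap: 0.0081
```

Request:
move_arm --moves '[{"dx":0,"dy":-0.025,"dz":0,"wx":0,"wy":0,"wz":0,"hand":255},{"dx":0,"dy":-0.05,"dz":0,"wx":0,"wy":0,"wz":0,"hand":255},{"dx":0,"dy":-0.075,"dz":0,"wx":0,"wy":0,"wz":0,"hand":255},{"dx":-0.003,"dy":-0.1,"dz":0,"wx":0,"wy":0,"wz":0,"hand":255},{"dx":-0.005,"dy":-0.125,"dz":0,"wx":0,"wy":0,"wz":0,"hand":255},{"dx":-0.007,"dy":-0.15,"dz":0,"wx":0,"wy":0,"wz":0,"hand":255},{"dx":-0.008,"dy":-0.17,"dz":0,"wx":0,"wy":0,"wz":0,"hand":255},{"dx":-0.008,"dy":-0.185,"dz":0,"wx":0,"wy":0,"wz":0,"hand":255}]' --newtons 45

```text
t: 13.28
position: [0.4985, -0.1848, 0.173]
ee_rot: [0.434, -3.11, -0.001]
force: [1.0, -0.2, -3.1]
finger_gap: 0.0077
```

Request:
move_arm --moves '[{"dx":0,"dy":-0.006,"dz":0,"wx":0,"wy":0,"wz":0,"hand":255},{"dx":0,"dy":-0.006,"dz":0,"wx":0,"wy":0,"wz":0,"hand":255},{"dx":0,"dy":-0.006,"dz":0,"wx":0,"wy":0,"wz":0,"hand":255},{"dx":0,"dy":-0.006,"dz":0,"wx":0,"wy":0,"wz":0,"hand":255}]' --newtons 45

```text
t: 13.62
position: [0.4996, -0.1881, 0.1742]
ee_rot: [0.436, -3.111, -0.001]
force: [-0.6, 0.3, -3.1]
finger_gap: 0.0077
```

```bash
python3 snap.py 11 side scene wrist
```

```text
t 13.7667
q [-0.4078 -0.1713  1.822   0.      1.4909 -2.2578]
position [ 0.4998 -0.1882  0.1746]
ee_rot [ 0.4371 -3.111  -0.0001]
force [ 0.1299 -0.1862 -3.1994]
torque [ 0.0425 -0.108   0.0057]
finger_gap 0.007535031787361574
```

View pics/side11.png

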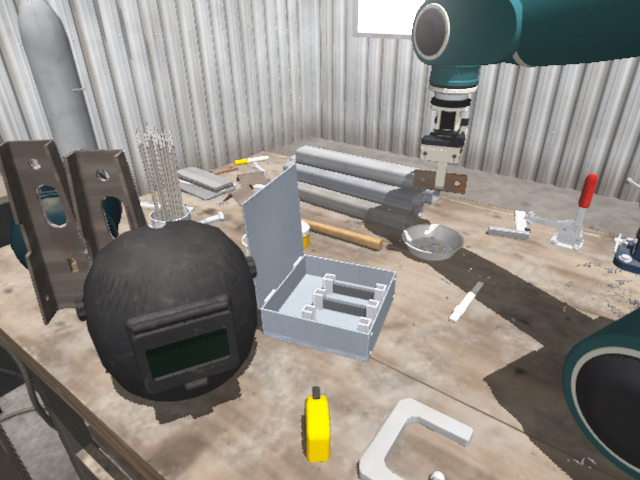

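View pics/scene11.png

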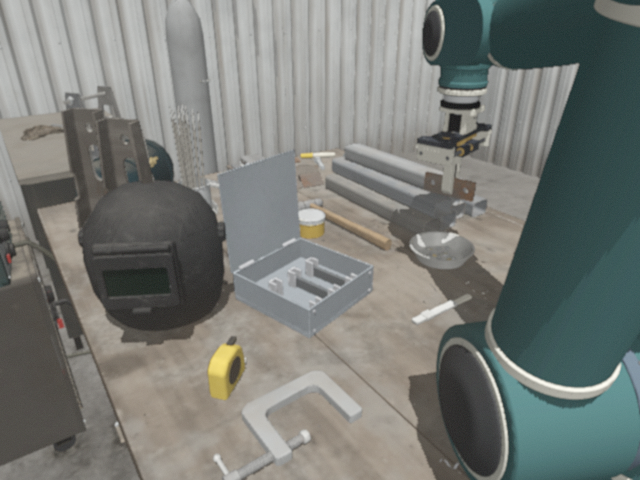

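View pics/wrist11.png

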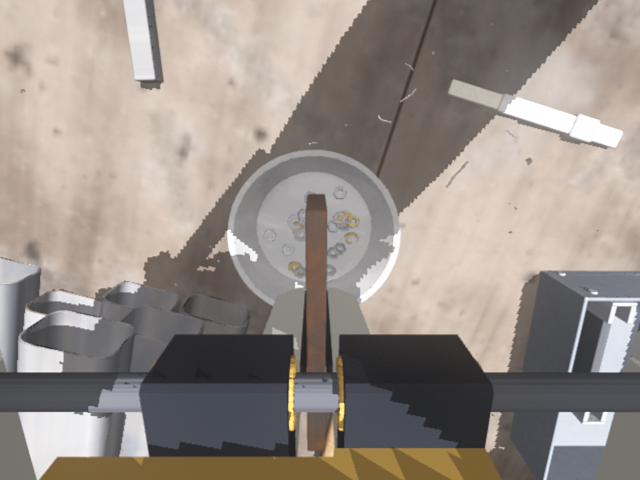

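Run:
```python
from h import *
np.set_printoptions(precision=4,suppress=True)
w=load("pics/wrist11.npz");d=load("pics/side11.npz");s=load("pics/scene11.npz")
Q=np.array([plane(w,*p,.032)[:2] for p in [(228,228),(401,232),(316,150),(250,177),(380,177),(243,273),(388,275)]])
A=np.c_[2*Q,np.ones(len(Q))];t=np.linalg.lstsq(A,(Q**2).sum(1),rcond=None)[0]
print("dish",t[:2],np.sqrt(t[2]+t[0]**2+t[1]**2))
p0=plane(w,316.5,194,.191);p1=plane(w,317.5,450,.191);print("plate top ends",p0,p1,(p0+p1)/2,np.linalg.norm(p0-p1))
im=cv2.imread("pics/side11.png");cv2.imwrite("pics/z11.png",np.hstack([cv2.resize(im[150:270,380:480],None,fx=4,fy=4,interpolation=cv2.INTER_CUBIC),cv2.resize(cv2.imread("pics/scene11.png")[150:270,395:495],None,fx=4,fy=4,interpolation=cv2.INTER_CUBIC)]))
```

```text
dish [ 0.5011 -0.1877] 0.06902252133409545
plate top ends [ 0.4432 -0.2035  0.191 ] [ 0.5525 -0.1716  0.191 ] [ 0.4979 -0.1875  0.191 ] 0.1138791233471526
```

View pics/z11.png

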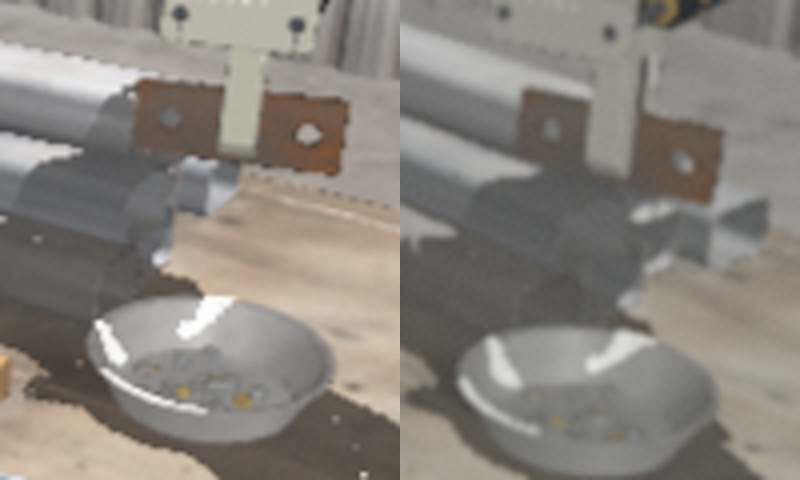

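Run:
```python
from h import *
np.set_printoptions(precision=4,suppress=True)
d=load("pics/side11.npz");s=load("pics/scene11.npz")
D=lambda x,y:(380+x/4-.4,150+y/4-.4);S=lambda x,y:(395+(x-400)/4-.4,150+y/4-.4)
for n,a,b in [("TL",(138,79),(523,88)),("TR",(349,98),(725,128)),("BL",(133,150),(518,160)),("BR",(343,175),(713,202))]:
    print(n,*tri([ray(d,*D(*a)),ray(s,*S(*b))]))
# cover angle now: pixels compare with frame 5
a=load("pics/side6.npz")["img"].astype(int);b=d["img"].astype(int)
print(np.abs(a-b)[165:215,244:300].mean())
```

```text
TL [ 0.55   -0.1697  0.1912] [np.float64(0.0003238414725022945), np.float64(0.0003238414725023272)]
TR [ 0.4468 -0.2029  0.1927] [np.float64(0.0003178987900128421), np.float64(0.0003178987900129128)]
BL [ 0.5493 -0.1706  0.1508] [np.float64(5.138920153715943e-05), np.float64(5.1389201537120934e-05)]
BR [ 0.4405 -0.1937  0.1562] [np.float64(0.0012771702451437608), np.float64(0.0012771702451438163)]
13.27547619047619
```

The plate measures level and centred, at z about 0.171 m. Handing in.

Run:
```python
from workcell import robot
o=robot.get_obs();print(o["t"],o["dq"].round(4),o["force"],o["finger_gap"]);print(robot.finish_job())
```

```text
13.7667 [-0.0031  0.0026 -0.0024 -0.     -0.0022 -0.0004] [ 0.12985171 -0.1862277  -3.19940211] 0.007535031787361574
the job is handed in; nothing more can be done
None
```

I opened the cover, drew the tall drilled jaw plate out of the +y slot, and handed the job in at 13.8 s with the plate held over the dish.

- **Cover:** I swung it up by its handle to about 1.63 rad, measured right after the swing, and it looks the same in the last pictures. Near the end of the swing the fingers slid off the bar and shut behind it. The last reading before the cover reached upright showed them still gripping. The cover stayed up, so I backed away and did not re-grip it.
- **Plate:** it came straight up, and both low strips look still in their slots.
- **Final pose:** the plate is on edge with its holes facing sideways, gripped at 45 N with a gap of about 7.6 mm. Its centre is at (0.498, −0.188, 0.171), against a dish centre of (0.501, −0.188). That is about 3 mm off centre and 17 cm above the bench (14 cm above the rim). From two views, the top edge ends are at 0.191 and 0.193 m, so it is level.
- **Not fully agreeing:** the bottom-edge ends triangulated 5 mm apart in height, at 0.151 and 0.156 m. I put this down to a blurred corner pixel.
- **Checked only by eye:** the tin and tape measure look unmoved in the last pictures. The dish refitted within 3 mm of where it started. The mug is mostly hidden behind the open cover, so I could not confirm it.

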